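# Click a connector hood shut in a hand squeezer

### The job

Stand the connector hood in the nest between the noses of the bench squeezer, and let go of it. Then squeeze the two handles together until the hood's cover gives and clicks home, easing off as soon as it has so that the closed hood is not crushed. Let the handles spring open again, leave the closed hood standing in the nest, and do not disturb the other things on the bench.

Things in the scene. Friction and masses are not known exactly. Their poses are not given: they have to be found in the camera images.
- squeezer: Nutcracker-like hand squeezer fixed flat on the blue mat (mat top 2 mm above the table). Origin under the nest's middle, on the mat. +x runs to its two upright hinge pins (80 mm from the nest, at y +-14 mm, 51 mm tall); two handles run to -x; +y is its left, z up. Steel jaw bars pass the nest at |y| 38 to 48 mm, 33 to 43 mm above the mat.
- nest (a point): Centre of the nest floor, 14 mm above the mat; axes as the squeezer. Pocket 44 mm long in x between end walls 6 mm high, 6 mm thick; 32 mm wide, open at both y sides. From each side a steel nose with a round upright front (12 wide, 28 tall, middle 24 mm above this floor) points in; with handles open each front is 18.5 to 22.5 mm from the middle, set by a screw, different each time, not measured.
- grip_l (a point): Left (+y) handle: middle of its straight round black rubber grip (12 mm thick, 80 mm long), 38 mm above the mat. When open, the grips are parallel to the squeezer's x axis, at x -85 mm and y +-29 mm from the nest (70 mm over both outsides). Moves with the handle. A push here is about doubled at the nose (165 mm and 80 mm from the pin).
- grip_r (a point): Right (-y) handle: middle of its rubber grip, likewise.
- handle_l (a joint): Angle of the left handle about its pin, rad: 0 = sprung open against its stop, grows as it closes, at most 0.145. Its return spring takes 2 to 3 N at the grip. The handles are not geared to each other.
- handle_r (a joint): The same for the right handle.
- hood_center (a point): Centre, half-way up, of the fixed half of the loose grey connector hood, which stands upright (75 to 115 g). Fixed half: 36 mm in x, 18 mm in y, 45 mm tall, on a steel flange 40 x 18 mm, 6 mm high; black cable stub (13 mm wide, 8 mm high) on top. This point is 22.5 mm above its underside, z up. Grasp the fixed half across x, high up.
- hood: The same hood, origin on its underside under the fixed half, same axes. Its cover is on the +y side: outer face at y 20 mm when proud, 15 mm when home; so the open hood is 29 mm thick, its middle at y 5.5 mm. It belongs in the nest with its flange on the floor, its x along the nest's x (either way round) and that middle midway between the noses.
- cover (a joint): Travel of the hood's cover (32 mm in x, 6 mm thick, 8 to 44 mm above the underside), in m: 0 = proud, 0.005 = home. Force rises to about 30 N at 1.2 mm, then falls away to nil at 3.6 mm, from where it snaps home by itself and stays. Once home it must not be pressed with 20 N or more (about 12 N at each grip).
- multimeter: Bystander: grey multimeter lying flat, 180 x 90 x 41 mm. Origin under its centre.
- parts_tray: Bystander: white open tray 110 x 80 x 30 mm. Origin under its centre.
- screwdriver: Bystander: black-handled screwdriver lying on the mat.
Mind the look-alikes: they are no part of the job. Several things look just like the hood: the one meant starts farthest from the robot's base.

How it is judged:
By the outcome, as a careful person would: the job done as asked, in the order asked, and still so for the second after the job is handed in, with the robot touching nothing.
It also fails if it takes over 67 s, if anything falls off the work surface, if the arm or the gripper's body presses on something with over 40 N, if the wrist force passes 120 N, or if a joint passes its speed limit or range.

### The arm

A 6-joint arm with a two-finger parallel gripper is mounted at the origin on the work surface. World frame = base frame: x ahead of the robot, y to its left, z up, the work surface at z = 0. Lengths are in mm, angles in degrees, forces in N, time in s.
With the tool pointing down it reaches from about 300 to 850 mm from the base axis. Payload 4.2 kg.
Tool frame: the origin (TCP) lies on the centre line of the jaws, within the pads' length; the fingertips stand 14 mm ahead of it and the grasp point (between the pads) lies 5 mm behind it (env.finger_overhang is the z of the fingertips in the tool frame, in mm); z points along the fingers, y is the line along which they close (so a half turn about z gives the same grasp; the last joint's range is limited). The gripper opens to 91 mm and grips with 3 to 60 N. Pads are 32 mm wide; open, the fingers measure 118 mm over their backs; the gripper's body (76 mm by 178 mm) begins 60 mm behind the grasp point.
Start: joints at [-68.755, 18.312, 89.639, -0, 72.044, -1.146], TCP at [219.038, -531.662, 227.976] pointing down, gripper open.
Joint ranges: [-177.97, 177.97], [-48.28, 115.42], [12.27, 149.76], [-77.06, 257.06], [2.81, 150.46], [-146.56, 146.56]. Speed limits (degrees/s): [147.25, 147.25, 180, 180, 180, 180].

### API

Orientations are given as [roll, pitch, yaw] about the fixed x, y, z axes, in that order (R = Rz(yaw) Ry(pitch) Rx(roll)).
In Python, from workcell import sensors, viewer, env gives the robot as it stands. The module is installed in compiled form; this text tells all that it offers.
- The arm moves only by the tool step_arm, never from a script. Its argument "plan" is one flat list of numbers, 6 for each row, row after row: the shift along the tool's x, y, z in cm, then the turn, a rotation vector about the tool's x, y, z in rad. In form: [x, y, z, wx, wy, wz, x, y, z, wx, wy, wz, ...]. A call has 1 to 5 rows; each row shifts and turns the commanded pose from where the row before left it, along the tool's axes as they then stand; what a row does not reach is not made up. A row lasts 1/12 s, in which the tool goes at most 41.7 mm and 7.16 degrees, less where a joint would pass 70% of its speed; a pose out of reach is approached as far as the arm can. A call is refused whole if a number of a shift passes 4.17 or a number of a turn 0.125, either way. A call with a gripper value outside its range is refused whole. "hand" is the finger opening in cm, from 0 to 9.12, set as the call begins (left out, the last holds). The fingers move at their own pace and stop on an object; "newtons" is the grip in N (left out, the last holds). Time passes only in rows, so rows that do not move let the fingers close. It gives the time, the measured TCP pose, the force, the opening and the grip force at its end, in the units of the state.
- sensors.state(): the state, without advancing time (a new reading comes with each control period).
- viewer.grab_frame(name): name is "side" or "top" or "wrist"; returns a dict with "img" (420x560x3 uint8, red, green, blue), "fx", "fy", "cx", "cy" (pixels), "position" and "attitude" of the camera in the world. Camera axes: x right, y down, z forward; pixel columns grow to the right and rows downward; lengths in mm; the calibration is good to about 2 mm. The wrist camera is an equidistant fisheye: a pixel r from the principal point sees the ray r / f radians off the axis. A picture is of the moment at which its call begins. There is no depth.
- env.job_done(): hands the job in; it is judged then, once.
Trained networks look in a picture, given as the dict that the camera call returned (one of the last four; its "shot" number tells which), for a name from the list of things; names that differ only in an ending like _2 or _b are one class to them, and where a whole thing is asked for, a point or a joint stands for the part that bears it (a point fixed in the world has none). Each returns a list of dicts, best first, with "score" (0 to 1); they miss things now and then, are a little off and sometimes report something else, mostly with a low value. They report only what shows in the picture. A call takes as long as a camera call. They do not tell look-alikes from the thing itself.
- viewer.boxes_of(name, picture): "location" ([column, row] in pixels, amid what is visible of it).
- viewer.pinpoint(name, picture): "location" ([column, row] in pixels: a listed point, or the origin of a listed thing).
The state is a dict: "time_s": time; "qpos": joint angles; "qvel": joint speeds; "effort": joint torques, N m; "ee_pos": TCP position; "ee_rot": TCP orientation; "force": force on the tool from outside, world axes, zero at the start; "torque": the same for the moment, N m; "gripper_width": finger opening in mm; "gripper_force": force on a finger pad.
Only numpy, scipy, OpenCV 4.12 (cv2) and the standard library are available. Lean on these libraries where they do the work, as an engineer would, in place of code of your own. Each camera call takes 0.05 s, during which the arm holds its last target. There are 200 camera calls.

## Working session

There is one attempt and no reset: what is moved stays moved. The work goes in short steps, Python scripts to look and compute and a tool call to move; the robot and the scene stay as the last step left them, time stands still between calls to the robot, and variables do not carry over. Pictures are saved under pics/ and viewed, at most 10 in all, crops included, and the job is handed in when it is done.

Besides the shell and the picture viewer there is one more tool, called after ">>>" by a JSON object that holds its "api" and its "payload". step_arm: Moves the arm, as the interface text tells. Its arguments: {"type":"object","properties":{"plan":{"type":"array","items":{"type":"number"}},"hand":{"type":"number"},"newtons":{"type":"number"}},"required":["plan"]}

```bash
mkdir -p pics
cat > h.py <<'E'
import numpy as np, cv2
from scipy.spatial.transform import Rotation as R
from workcell import sensors, viewer, env
def rot(a):
    a=np.array(a,float)
    if a.shape==(3,3): return a
    if a.size==4: return R.from_quat(a).as_matrix()
    return R.from_euler('xyz',a,degrees=True).as_matrix()
def ray(f,px,fish):
    u=(px[0]-f['cx'])/f['fx'];v=(px[1]-f['cy'])/f['fy']
    if fish:
        t=np.hypot(u,v);s=np.sin(t)/t if t>1e-9 else 1
        d=np.array([u*s,v*s,np.cos(t)])
    else: d=np.array([u,v,1.]);d/=np.linalg.norm(d)
    return rot(f['attitude'])@d
def atz(f,px,z,fish=False):
    d=ray(f,px,fish);p=np.array(f['position'],float);return p+d*(z-p[2])/d[2]
def proj(f,P,fish=False):
    c=rot(f['attitude']).T@(np.array(P,float)-f['position'])
    if fish:
        r=np.hypot(c[0],c[1]);t=np.arctan2(r,c[2]);k=t/r if r>1e-9 else 0
    else: k=1/c[2]
    return np.array([f['cx']+f['fx']*c[0]*k,f['cy']+f['fy']*c[1]*k])
def save(f,n): cv2.imwrite('pics/'+n,f['img'][:,:,::-1])
E
cat > a.py <<'E'
from h import *
Z={'squeezer':2,'nest':16,'grip_l':40,'grip_r':40,'hood_center':22.5,'hood':0,'multimeter':0,'parts_tray':0,'screwdriver':8}
ims=[]
for cam in ['top','side']:
    f=viewer.grab_frame(cam);ims.append(f['img'])
    print(cam,f['position'],f['attitude'],f['fx'],f['cx'],f['cy'])
    for n in Z:
        for r in viewer.pinpoint(n,f):
            if r['score']>.2: print(n,round(r['score'],2),np.round(r['location'],1),np.round(atz(f,r['location'],Z[n]),1), np.round(atz(f,r['location'],Z[n]+2),1)[:2] if n[:4]=='hood' else '')
    save(f,cam+'0.png')
E
python3 a.py
```

```text
top [ 503.18117286   10.4329697  1099.03765935] [-1.77080168e+02  8.65727155e-02 -8.99879604e+01] 423.5775019422201 275.2569181053227 211.38853636585068
squeezer 0.94 [227.7 210.3] [561.9 135.5   2. ] 
squeezer 0.6 [217.4 243.4] [476.3 161.6   2. ] 
nest 0.86 [225.5 209. ] [564.5 139.5  16. ] 
nest 0.71 [247.8 241.2] [482.3  82.1  16. ] 
grip_l 0.66 [221.8 245.2] [472.8 145.3  40. ] 
grip_l 0.62 [247.2 241.1] [483.  82.  40.] 
grip_r 0.66 [221.8 245.2] [472.8 145.3  40. ] 
grip_r 0.62 [247.2 241.1] [483.  82.  40.] 
hood_center 0.68 [332.3 262.8] [ 427.9 -132.2   22.5] [ 428.1 -131.9]
hood_center 0.53 [322.6 202.7] [ 580.3 -108.5   22.5] [ 580.1 -108.3]
hood_center 0.53 [360.2 246.1] [ 470.1 -203.1   22.5] [ 470.1 -202.8]
hood_center 0.43 [302.8 235.9] [495.8 -57.8  22.5] [495.8 -57.7]
hood 0.68 [354.8 241.5] [ 481.2 -193.8    0. ] [ 481.3 -193.4]
hood 0.67 [327.8 206.4] [ 572.2 -124.5    0. ] [ 572.1 -124.2]
hood 0.46 [305.4 239. ] [487.7 -66.    0. ] [487.7 -65.8]
multimeter 0.94 [141.8 203.2] [580.5 359.3   0. ] 
multimeter 0.28 [416.3 154.6] [ 708.  -356.6    0. ] 
parts_tray 0.9
[... 565 characters left out ...]
 40. ] 
hood_center 0.88 [339.6 227.9] [ 430.3 -118.9   22.5] [ 428.6 -116.6]
hood_center 0.78 [343.3 210.3] [ 477.9 -191.1   22.5] [ 476.  -188.5]
hood_center 0.75 [295.1 206.5] [ 579.3 -109.    22.5] [ 577.1 -106.6]
hood_center 0.74 [319.7 166.2] [ 698.4 -340.6   22.5] [ 695.8 -337.5]
hood_center 0.63 [306.4 227.3] [489.1 -58.7  22.5] [487.2 -56.5]
hood 0.67 [341.9 215.7] [ 484.3 -195.9    0. ] [ 482.4 -193.3]
hood 0.66 [344.3 231.4] [ 431.7 -142.3    0. ] [ 430.  -139.9]
hood 0.53 [295.1 212.6] [ 581.9 -112.5    0. ] [ 579.7 -110.3]
multimeter 0.61 [135.4 289. ] [598.7 364.6   0. ] 
parts_tray 0.98 [376.1 185.2] [ 524.4 -406.4   -0. ] 
screwdriver 0.59 [319.9 166.7] [ 714.4 -360.5    8. ]
```

```bash
python3 -c "
import cv2
a=cv2.imread('pics/top0.png');cv2.imwrite('pics/top0c.png',cv2.resize(a[160:290,190:390],None,fx=4,fy=4,interpolation=cv2.INTER_CUBIC))"
```

```text
(no output)
```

View pics/top0c.png

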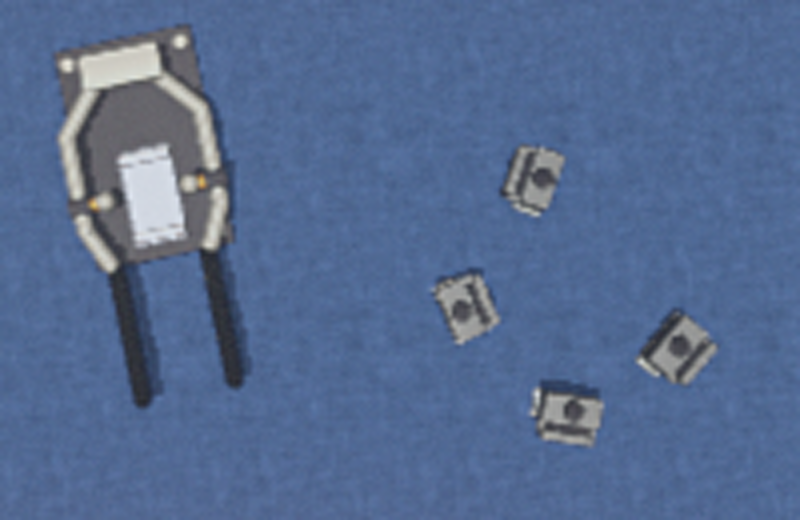

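Run:
```python
from h import *
s=sensors.state();print(s['time_s'],s['ee_pos'],s['ee_rot'],s['force'],s['gripper_width'])
f=viewer.grab_frame('wrist');print(f['position'],f['attitude'],f['fx'],f['cx'],f['cy'])
T=R.from_euler('xyz',s['ee_rot'],degrees=True)
print(T.as_matrix().round(3)); print('cam in tool',T.inv().apply(f['position']-np.array(s['ee_pos'])))
print(T.inv().as_matrix()@rot(f['attitude']))
```

```text
1.0 [ 219.07027809 -531.64211578  227.98057141] [ 1.79995301e+02 -1.28634864e-03  2.23953059e+01] [-1.73180847  0.12419473  0.52319897] 91.27011228968614
[ 287.64371198 -502.43517622  384.96029543] [ 1.64628633e+02  1.82351901e-02 -6.75439978e+01] 325.19226210127806 278.0749309215615 208.63831041194464
[[ 0.925  0.381  0.   ]
 [ 0.381 -0.925 -0.   ]
 [ 0.     0.    -1.   ]]
cam in tool [  74.53264842   -0.86508879 -156.97812221]
[[ 1.05934383e-03 -9.64221409e-01 -2.65096118e-01]
 [ 9.99999359e-01  1.12755890e-03 -1.05144052e-04]
 [ 4.00293635e-04 -2.65095837e-01  9.64221985e-01]]
```

```bash
cat > plan.py <<'E'
# usage: plan.py x y z yaw N : rows that take the tool (kept pointing down) there
from h import *
import sys
def rows(p0,R0,p1,R1,N):
    T=lambda q,r:(np.array(q),r)
    rv=(R0.inv()*R1).as_rotvec()/N
    d=(np.array(p1)-p0)/N;r=R0;out=[]
    for i in range(N):
        out.append(np.r_[r.inv().apply(d)/10,rv].round(3)); r=r*R.from_rotvec(rv)
    return out
if __name__=='__main__':
    x,y,z,yaw=map(float,sys.argv[1:5]);N=int(sys.argv[5])
    s=sensors.state();p=np.array(s['ee_pos']);r=R.from_euler('xyz',s['ee_rot'],degrees=True)
    o=rows(p,r,[x,y,z],R.from_euler('xyz',[180,0,yaw],degrees=True),N)
    print(s['time_s'],p.round(1),np.round(s['ee_rot'],2),np.round(s['force'],1))
    for i in range(0,N,5): print('['+', '.join('%g'%v for q in o[i:i+5] for v in q)+']')
E
python3 plan.py 570 -108 150 73 15
```

```text
1.05 [ 219.1 -531.6  228. ] [179.99  -0.    22.39] [ 0.3 -0.5 -0.1]
[3.239, -1.72, 0.52, 0, 0, -0.059, 3.335, -1.526, 0.52, 0, 0, -0.059, 3.419, -1.328, 0.52, 0, 0, -0.059, 3.491, -1.124, 0.52, 0, 0, -0.059, 3.551, -0.917, 0.52, 0, 0, -0.059]
[3.599, -0.706, 0.52, 0, 0, -0.059, 3.634, -0.493, 0.52, 0, 0, -0.059, 3.657, -0.278, 0.52, 0, 0, -0.059, 3.667, -0.063, 0.52, 0, 0, -0.059, 3.664, 0.153, 0.52, 0, 0, -0.059]
[3.649, 0.369, 0.52, 0, 0, -0.059, 3.621, 0.583, 0.52, 0, 0, -0.059, 3.58, 0.795, 0.52, 0, 0, -0.059, 3.527, 1.004, 0.52, 0, 0, -0.059, 3.462, 1.21, 0.52, 0, 0, -0.059]
```

>>> {"api": "step_arm", "payload": {"plan": [3.24,-1.72,0.52,0,0,-0.059,3.34,-1.53,0.52,0,0,-0.059,3.42,-1.33,0.52,0,0,-0.059,3.49,-1.12,0.52,0,0,-0.059,3.55,-0.92,0.52,0,0,-0.059]}}

```text
time_s: 1.47
ee_pos: [336.8, -389.1, 201.8]
ee_rot: [180.0, -0.0, 39.4]
force: [-0.6, -0.3, -0.1]
gripper_width: 91.5
gripper_force: 0.0
```

>>> {"api": "step_arm", "payload": {"plan": [3.6,-0.71,0.52,0,0,-0.059,3.63,-0.49,0.52,0,0,-0.059,3.66,-0.28,0.52,0,0,-0.059,3.67,-0.06,0.52,0,0,-0.059,3.66,0.15,0.52,0,0,-0.059]}}

```text
time_s: 1.88
ee_pos: [453.8, -247.5, 176.0]
ee_rot: [180.0, 0.0, 56.4]
force: [0.7, -0.1, -0.9]
gripper_width: 91.5
gripper_force: 0.0
```

>>> {"api": "step_arm", "payload": {"plan": [3.65,0.37,0.52,0,0,-0.059,3.62,0.58,0.52,0,0,-0.059,3.58,0.8,0.52,0,0,-0.059,3.53,1.0,0.52,0,0,-0.059,3.46,1.21,0.52,0,0,-0.059]}}

```text
time_s: 2.3
ee_pos: [570.7, -106.0, 149.8]
ee_rot: [180.0, 0.0, 73.3]
force: [1.1, -0.1, -0.5]
gripper_width: 91.4
gripper_force: 0.0
```

Run:
```python
from h import *
f=viewer.grab_frame('wrist');s=sensors.state();print(s['time_s'],s['ee_pos'],s['ee_rot'],s['force'])
for n,z in [('hood_center',24.5),('hood',2)]:
    for r in viewer.pinpoint(n,f): print(n,round(r['score'],2),np.round(r['location'],1),atz(f,r['location'],z,True).round(1))
save(f,'w1.png')
```

```text
2.35 [ 574.66347771 -101.12308095  148.73840185] [179.86054     -0.2758727   73.54308028] [ 3.88775265  3.18283045 -0.94029508]
hood_center 0.9 [210.5 313. ] [ 469.5 -196.    24.5]
hood_center 0.84 [151.2 263.5] [ 430.4 -126.2   24.5]
hood_center 0.78 [284.8 207.3] [ 575.6 -108.5   24.5]
hood_center 0.75 [183.9 181. ] [495.1 -58.6  24.5]
hood 0.65 [188.5 178.3] [492.8 -59.5   2. ]
hood 0.63 [283.2 203.7] [ 573.8 -110.6    2. ]
hood 0.59 [216.8 300.4] [ 473.1 -194.8    2. ]
hood 0.57 [159.3 258.1] [ 429.7 -130.1    2. ]
```

View pics/w1.png

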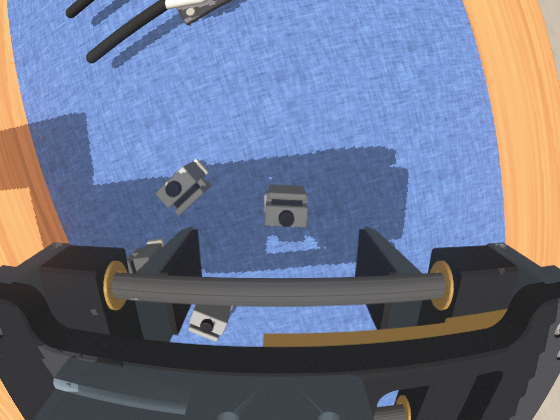

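```bash
cat > ov.py <<'E'
from h import *
def box(x0,x1,y0,y1,z): return np.array([[x0,y0,z],[x1,y0,z],[x1,y1,z],[x0,y1,z]],float)
HOOD=[box(-18,18,-9,9,45),box(-20,20,-9,9,0),box(-16,16,14,20,44),box(-6.5,6.5,-6.5,6.5,53)]
def overlay(img,f,x,y,z,yaw,polys,c0,k,fish=True,col=(0,255,0)):
    r=R.from_euler('z',yaw,degrees=True)
    for P in polys:
        q=np.array([proj(f,r.apply(p)+[x,y,z],fish) for p in P])
        cv2.polylines(img,[np.int32(np.round((q-c0+.5)*k))],True,col,1)
def crop(f,u0,u1,v0,v1,k):
    return cv2.resize(np.ascontiguousarray(f['img'][v0:v1,u0:u1,::-1]),None,fx=k,fy=k,interpolation=cv2.INTER_CUBIC)
E
python3 - <<'E'
from ov import *
f=viewer.grab_frame('wrist');s=sensors.state();print(s['time_s'],s['ee_pos'],s['ee_rot'])
import pickle;pickle.dump(f,open('f2.pkl','wb'))
for r in viewer.pinpoint('hood_center',f)[:3]: print(r['location'],atz(f,r['location'],24.5,True).round(1))
a=crop(f,230,340,160,250,5);b=a.copy()
overlay(b,f,576,-108.5,2,-16.5,HOOD,(230,160),5)
cv2.imwrite('pics/c2.png',np.vstack([a,b])[:,:])
print(a.shape)
cv2.imwrite('pics/c2.png',cv2.resize(np.hstack([a,b]),(800,int(800*a.shape[0]/a.shape[1]/2))))
E
```

```text
2.5 [ 569.75451746 -106.95437684  149.51776323] [-1.79947472e+02  3.37617673e-02  7.31943674e+01]
[153.7, 263.0] [ 433.5 -125.9   24.5]
[284.7, 208.2] [ 575.1 -108.7   24.5]
[213.2, 313.5] [ 472.2 -196.6   24.5]
(450, 550, 3)
```

View pics/c2.png

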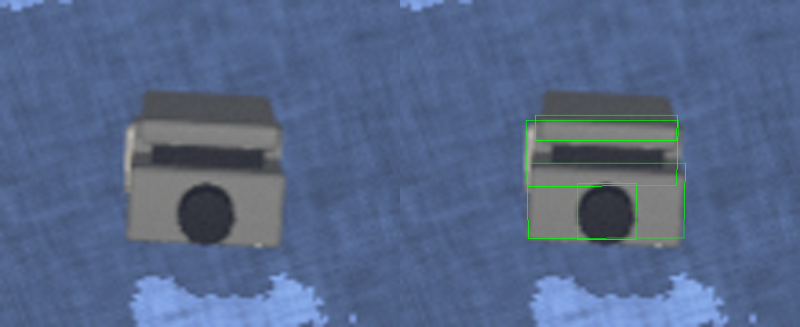

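Run:
```python
from plan import *
s=sensors.state();p=np.array(s['ee_pos']);r=R.from_euler('xyz',s['ee_rot'],degrees=True)
g=R.from_euler('xyz',[180,0,71.2],degrees=True)
for a in rows(p,r,[575.3,-109.4,90],g,4),rows([0,0,90],g,[0,0,32],g,4): print(*[list(map(float,q)) for q in a],sep='\n')
```

```text
[0.006, 0.156, 1.495, -0.0, 0.0, 0.008]
[0.007, 0.156, 1.495, -0.0, 0.0, 0.008]
[0.008, 0.156, 1.495, -0.0, 0.0, 0.008]
[0.009, 0.156, 1.495, -0.0, 0.0, 0.008]
[0.0, -0.0, 1.45, 0.0, 0.0, 0.0]
[0.0, -0.0, 1.45, 0.0, 0.0, 0.0]
[0.0, -0.0, 1.45, 0.0, 0.0, 0.0]
[0.0, -0.0, 1.45, 0.0, 0.0, 0.0]
```

>>> {"api": "step_arm", "payload": {"plan": [0.01,0.156,1.5,0,0,0.008,0.01,0.156,1.5,0,0,0.008,0.01,0.156,1.5,0,0,0.008,0.01,0.156,1.5,0,0,0.008,0,0,0,0,0,0], "hand": 6.2}}

```text
time_s: 2.97
ee_pos: [573.2, -110.3, 87.6]
ee_rot: [-179.7, 0.1, 71.1]
force: [-0.2, 0.7, -0.4]
gripper_width: 62.9
gripper_force: 0.0
```

Run:
```python
from ov import *
f=viewer.grab_frame('wrist');s=sensors.state();print(s['time_s'],s['ee_pos'],s['ee_rot'],s['gripper_width'])
for r in viewer.pinpoint('hood_center',f)[:3]: print(r['score'],r['location'],atz(f,r['location'],24.5,True).round(1))
a=crop(f,190,370,170,305,4);b=a.copy()
overlay(b,f,575.3,-109.4,2,-18.8,HOOD,(190,170),4)
cv2.imwrite('pics/c3.png',b)
```

```text
3.0167 [ 574.06037511 -110.34537216   89.09602781] [-1.79826308e+02  3.86313479e-02  7.11463973e+01] 62.052994218269404
0.98 [282.0, 226.7] [ 575.3 -109.5   24.5]
0.79 [150.7, 197.6] [491.  -57.9  24.5]
0.45 [199.9, 350.4] [ 469.7 -196.8   24.5]
```

View pics/c3.png

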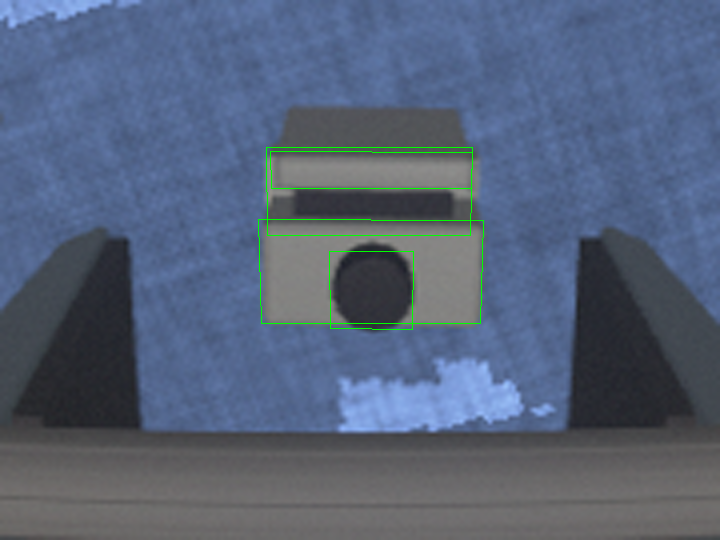

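>>> {"api": "step_arm", "payload": {"plan": [0,0,1.5,0,0,0,0,0,1.5,0,0,0,0,0,1.5,0,0,0,0,0,1.3,0,0,0,0,0,0,0,0,0]}}

```text
time_s: 3.48
ee_pos: [574.5, -109.5, 31.1]
ee_rot: [-179.9, 0.0, 71.2]
force: [-0.5, 0.3, 0.3]
gripper_width: 62.1
gripper_force: 0.0
```

>>> {"api": "step_arm", "payload": {"plan": [0,0,0,0,0,0,0,0,0,0,0,0,0,0,0,0,0,0,0,0,0,0,0,0,0,0,0,0,0,0], "hand": 3.0, "newtons": 20}}

```text
time_s: 3.9
ee_pos: [576.4, -109.4, 33.1]
ee_rot: [179.9, -0.0, 71.3]
force: [-0.3, -0.6, 3.6]
gripper_width: 36.2
gripper_force: 20.0
```

>>> {"api": "step_arm", "payload": {"plan": [0,0,0,0,0,0,0,0,0,0,0,0]}}

```text
time_s: 4.07
ee_pos: [576.4, -109.4, 33.1]
ee_rot: [179.9, -0.0, 71.3]
force: [-0.5, -0.2, 5.0]
gripper_width: 36.3
gripper_force: 20.0
```

Run:
```python
from plan import *
s=sensors.state();p=np.array(s['ee_pos']);r=R.from_euler('xyz',s['ee_rot'],degrees=True)
g=R.from_euler('xyz',[180,0,71.2],degrees=True);g2=R.from_euler('xyz',[180,0,101.5],degrees=True)
for a in rows([575.3,-109.4,150],g,[560,55,150],g2,8),: print(*[list(map(float,q)) for q in a],sep='\n')
```

```text
[1.884, -0.843, -0.0, -0.0, 0.0, -0.066]
[1.935, -0.717, -0.0, -0.0, 0.0, -0.066]
[1.978, -0.588, -0.0, -0.0, 0.0, -0.066]
[2.013, -0.456, -0.0, -0.0, 0.0, -0.066]
[2.039, -0.322, -0.0, -0.0, 0.0, -0.066]
[2.055, -0.186, -0.0, -0.0, 0.0, -0.066]
[2.063, -0.05, -0.0, -0.0, 0.0, -0.066]
[2.062, 0.086, 0.0, -0.0, 0.0, -0.066]
```

>>> {"api": "step_arm", "payload": {"plan": [0,0,-1,0,0,0,0,0,-2,0,0,0,0,0,-3,0,0,0,0,0,-3,0,0,0,0,0,-2.8,0,0,0]}}

```text
time_s: 4.48
ee_pos: [575.4, -109.0, 151.6]
ee_rot: [-180.0, 0.0, 71.3]
force: [2.6, 0.6, -0.5]
gripper_width: 36.0
gripper_force: 20.0
```

>>> {"api": "step_arm", "payload": {"plan": [1.88,-0.84,0,0,0,-0.066,1.94,-0.72,0,0,0,-0.066,1.98,-0.59,0,0,0,-0.066,2.01,-0.46,0,0,0,-0.066,2.04,-0.32,0,0,0,-0.066]}}

```text
time_s: 4.9
ee_pos: [565.5, -5.5, 150.3]
ee_rot: [-180.0, -0.0, 90.3]
force: [-0.6, 0.2, -0.6]
gripper_width: 35.6
gripper_force: 20.0
```

>>> {"api": "step_arm", "payload": {"plan": [2.06,-0.19,0,0,0,-0.066,2.06,-0.05,0,0,0,-0.066,2.06,0.09,0,0,0,-0.066,0,0,0,0,0,0,0,0,0,0,0,0]}}

```text
time_s: 5.32
ee_pos: [559.9, 55.9, 150.1]
ee_rot: [-180.0, 0.0, 101.6]
force: [-0.5, 0.7, -1.7]
gripper_width: 36.0
gripper_force: 20.0
```

```bash
cat >> ov.py <<'E'
SQ=[box(-28,-22,-16,16,20),box(22,28,-16,16,20),box(-22,22,-16,16,14),
    box(-125,-45,23,35,38),box(-125,-45,-35,-23,38),box(77,83,11,17,51),box(77,83,-17,-11,51)]
E
python3 - <<'E'
from ov import *
f=viewer.grab_frame('wrist');s=sensors.state();print(s['time_s'],s['ee_pos'],s['ee_rot'],s['gripper_width'],s['force'])
for n,z in [('nest',16),('squeezer',2),('grip_l',40),('grip_r',40),('hood_center',0)]:
  for r in viewer.pinpoint(n,f)[:2]: print(n,r['score'],r['location'],atz(f,r['location'],z,True).round(1))
import pickle;pickle.dump(f,open('f4.pkl','wb'))
b=np.ascontiguousarray(f['img'][:,:,::-1])
k=1.4;b=cv2.resize(b,None,fx=k,fy=k,interpolation=cv2.INTER_CUBIC)
cv2.imwrite('pics/c4.png',b)
E
```

```text
5.3667 [560.06725371  55.1999821  150.06362604] [-1.79982082e+02  3.20414512e-02  1.01525923e+02] 35.80858341397952 [ 0.46616907  0.24067572 -0.48788689]
nest 0.85 [304.1, 121.2] [566.8 135.   16. ]
squeezer 0.78 [301.9, 121.7] [566.  134.3   2. ]
grip_l 0.9 [201.8, 87.6] [476.9 146.4  40. ]
grip_l 0.69 [202.3, 156.9] [487.9  89.3  40. ]
grip_r 0.9 [201.8, 87.6] [476.9 146.4  40. ]
grip_r 0.69 [202.3, 156.9] [487.9  89.3  40. ]
hood_center 0.68 [279.2, 259.9] [573.6  -6.3   0. ]
hood_center 0.43 [137.5, 333.9] [ 421.4 -148.2    0. ]
```

View pics/c4.png

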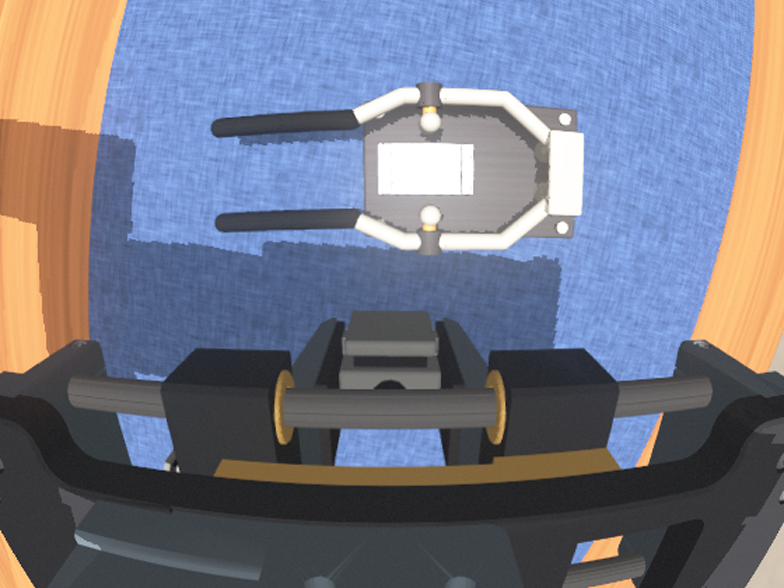

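Run:
```python
from ov import *
import pickle;f=pickle.load(open('f4.pkl','rb'))
c0=(140,50);k=3
b=crop(f,140,400,50,190,3)
N=[box(-6,6,20,30,38),box(-6,6,-30,-20,38)]
overlay(b,f,566.4,134.9,2,11.2,SQ+N,np.array(c0),k)
cv2.imwrite('pics/c5.png',b)
```

```text
(no output)
```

View pics/c5.png

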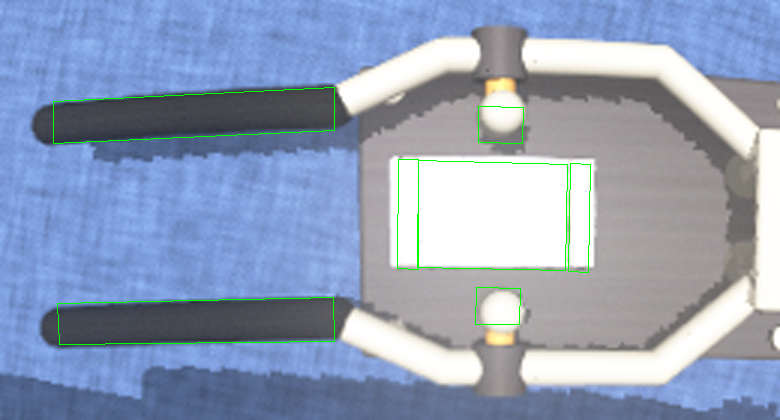

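Run:
```python
from ov import *
import pickle;f=pickle.load(open('f4.pkl','rb'))
k=8;g=cv2.resize(f['img'][90:150,260:350],None,fx=k,fy=k,interpolation=cv2.INTER_CUBIC).min(axis=2)
m=(g>190).astype(np.uint8)
n,l,st,ce=cv2.connectedComponentsWithStats(m)
for i in range(1,n):
    if st[i,4]>1500: print(st[i]/k+np.array([260,90,0,0,0]),ce[i]/k+[260,90])
i=1+np.argmax(st[1:,4])
c=max(cv2.findContours((l==i).astype(np.uint8),cv2.RETR_EXTERNAL,cv2.CHAIN_APPROX_NONE)[0],key=len)[:,0].astype(np.float32)/k+np.float32([260,90])-.5
hull=cv2.approxPolyDP(cv2.convexHull(c),2,True)[:,0];print(hull)
print(*[atz(f,p,22,True).round(1) for p in hull],sep='\n')
T=R.from_euler('z',11.2,degrees=True)
for p in hull: print(T.inv().apply(atz(f,p,22,True)-[566.4,134.9,2]).round(1))
for px in [(140+500/3,50+133/3),(140+500/3,50+290/3)]: 
  for z in (40,54):print(z,T.inv().apply(atz(f,px,z,True)-[566.4,134.9,2]).round(1))
```

```text
[302.     90.     11.375   3.375 228.625] [307.58809459  91.32927829]
[  269.625   101.75     69.375    37.625 20323.5  ] [303.85612791 120.5493279 ]
[[337.75  102.75 ]
 [337.375 138.375]
 [269.625 138.   ]
 [270.5   101.5  ]]
[591.7 157.5  22. ]
[598.3 126.6  22. ]
[540.  114.2  22. ]
[534.4 145.8  22. ]
[29.3 17.3 20. ]
[ 29.7 -14.3  20. ]
[-29.9 -15.2  20. ]
[-29.3  16.9  20. ]
40 [ 0.3 22.2 38. ]
54 [-0.9 21.  52. ]
40 [  1. -21.  38.]
54 [ -0.3 -19.9  52. ]
```

```bash
python3 plan.py 567.3 130.4 100 101.8 5
```

```text
5.6167 [560.3  54.4 150. ] [-1.8000e+02  1.0000e-02  1.0143e+02] [-0.4 -1.1 -0.8]
[1.462, 0.439, 0.999, -0, 0, -0.001, 1.462, 0.44, 0.999, -0, 0, -0.001, 1.461, 0.442, 0.999, -0, 0, -0.001, 1.46, 0.444, 0.999, -0, 0, -0.001, 1.46, 0.446, 0.999, -0, 0, -0.001]
```

>>> {"api": "step_arm", "payload": {"plan": [1.46,0.44,1.0,0,0,-0.001,1.46,0.44,1.0,0,0,-0.001,1.46,0.44,1.0,0,0,-0.001,1.46,0.44,1.0,0,0,-0.001,1.46,0.44,1.0,0,0,-0.001]}}

```text
time_s: 6.03
ee_pos: [567.3, 131.2, 99.5]
ee_rot: [180.0, 0.0, 101.7]
force: [-0.4, 0.0, 0.0]
gripper_width: 35.7
gripper_force: 20.0
```

>>> {"api": "step_arm", "payload": {"plan": [0,0,0,0,0,0,0,0,0,0,0,0,0,0,0,0,0,0]}}

```text
time_s: 6.28
ee_pos: [567.3, 130.4, 100.3]
ee_rot: [180.0, 0.0, 101.8]
force: [-1.1, -0.2, 0.0]
gripper_width: 36.0
gripper_force: 20.0
```

Run:
```python
from ov import *
f=viewer.grab_frame('wrist');s=sensors.state();print(s['time_s'],s['ee_pos'],s['ee_rot'],s['gripper_width'],s['force'])
import pickle;pickle.dump(f,open('f6.pkl','wb'))
for n,z in [('nest',16),('hood_center',92),('grip_l',40)]:
  for r in viewer.pinpoint(n,f)[:2]: print(n,r['score'],r['location'],atz(f,r['location'],z,True).round(1))
c0=(160,120);k=3
b=crop(f,160,420,120,310,3)
overlay(b,f,566.2,135.8,2,11.8,SQ+[box(-6,6,20.5,30,52),box(-6,6,-30,-20.5,52)],np.array(c0),k)
x,y,z=s['ee_pos'];overlay(b,f,x,y,z-31,s['ee_rot'][2]-90,HOOD,np.array(c0),k,col=(0,0,255))
cv2.imwrite('pics/c6.png',b)
```

```text
6.3333 [567.45371813 130.31254426 100.4965476 ] [1.79954380e+02 2.60354276e-02 1.01755704e+02] 35.656901859844126 [-0.03481507  0.09029772 -0.74789231]
nest 0.64 [281.6, 213.4] [568.6 136.3  16. ]
hood_center 0.81 [278.9, 261.3] [567.5 130.3  92. ]
grip_l 0.62 [160.2, 184.1] [478.1 146.5  40. ]
```

View pics/c6.png

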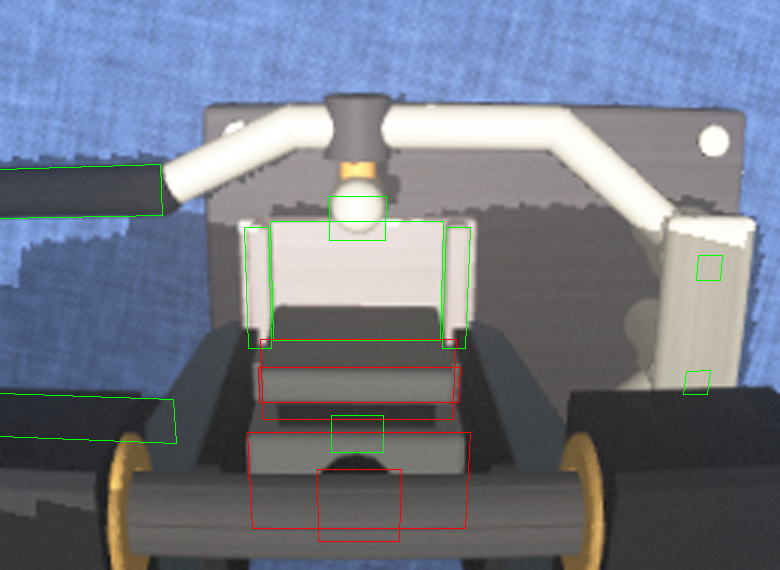

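>>> {"api": "step_arm", "payload": {"plan": [0,0,1.2,0,0,0,0,0,1.2,0,0,0,0,0,1.2,0,0,0,0,0,1.0,0,0,0,0,0,0,0,0,0]}}

```text
time_s: 6.9
ee_pos: [566.3, 130.6, 52.3]
ee_rot: [-179.9, 0.0, 101.8]
force: [0.4, -1.1, -0.7]
gripper_width: 35.9
gripper_force: 20.0
```

>>> {"api": "step_arm", "payload": {"plan": [0,0,0.15,0,0,0,0,0,0.15,0,0,0,0,0,0.1,0,0,0,0,0,0.1,0,0,0,0,0,0,0,0,0]}}

```text
time_s: 7.32
ee_pos: [567.2, 131.2, 49.1]
ee_rot: [180.0, 0.0, 101.8]
force: [-0.2, 0.2, -0.2]
gripper_width: 35.8
gripper_force: 20.0
```

>>> {"api": "step_arm", "payload": {"plan": [0,0,0.1,0,0,0,0,0,0.05,0,0,0,0,0,0,0,0,0]}}

```text
time_s: 7.57
ee_pos: [567.0, 131.2, 47.4]
ee_rot: [-180.0, 0.0, 101.8]
force: [-0.2, 0.7, -1.4]
gripper_width: 36.1
gripper_force: 20.0
```

>>> {"api": "step_arm", "payload": {"plan": [0,0,0.05,0,0,0,0,0,0.05,0,0,0,0,0,0,0,0,0]}}

```text
time_s: 7.82
ee_pos: [567.2, 131.2, 47.0]
ee_rot: [180.0, 0.0, 101.8]
force: [-2.2, -0.1, 3.5]
gripper_width: 35.9
gripper_force: 20.0
```

>>> {"api": "step_arm", "payload": {"plan": [0,0,0,0,0,0,0,0,0,0,0,0,0,0,0,0,0,0,0,0,0,0,0,0], "hand": 4.6}}

```text
time_s: 8.15
ee_pos: [567.1, 131.2, 46.2]
ee_rot: [-180.0, 0.0, 101.8]
force: [0.3, -0.4, 0.7]
gripper_width: 45.9
gripper_force: 0.0
```

>>> {"api": "step_arm", "payload": {"plan": [0,0,-0.5,0,0,0,0,0,-1.5,0,0,0,0,0,-2.5,0,0,0,0,0,-2.5,0,0,0,0,0,-2.5,0,0,0]}}

```text
time_s: 8.57
ee_pos: [566.9, 131.1, 142.6]
ee_rot: [-180.0, 0.0, 101.8]
force: [-0.1, 0.4, -0.3]
gripper_width: 46.0
gripper_force: 0.0
```

>>> {"api": "step_arm", "payload": {"plan": [-2.5,0,-1,0,0,0,-3,0,0,0,0,0,-2,0,0,0,0,0,0,0,0,0,0,0,0,0,0,0,0,0]}}

```text
time_s: 8.98
ee_pos: [582.5, 57.1, 151.7]
ee_rot: [180.0, -0.0, 101.7]
force: [-0.4, 0.3, -0.1]
gripper_width: 46.0
gripper_force: 0.0
```

Run:
```python
from ov import *
f=viewer.grab_frame('wrist');s=sensors.state();print(s['time_s'],s['ee_pos'],s['ee_rot'],s['gripper_width'],s['force'])
import pickle;pickle.dump(f,open('f7.pkl','wb'))
for n,z in [('nest',16),('hood_center',38.5),('grip_l',40)]:
  for r in viewer.pinpoint(n,f)[:2]: print(n,r['score'],r['location'],atz(f,r['location'],z,True).round(1))
c0=(160,60);k=3
b=crop(f,160,420,60,230,3)
overlay(b,f,566.2,135.8,2,11.8,SQ+[box(-6,6,20.5,30,52),box(-6,6,-30,-20.5,52)],np.array(c0),k)
overlay(b,f,567.3,130.4,16,11.8,HOOD,np.array(c0),k,col=(0,0,255))
cv2.imwrite('pics/c7.png',b)
```

```text
9.0333 [582.23832282  57.93024582 151.46355404] [-1.79989260e+02 -3.46098529e-02  1.01749325e+02] 45.89515534981054 [0.28724991 0.97373163 0.79293176]
nest 0.6 [177.8, 85.6] [469.9 147.8  16. ]
hood_center 0.82 [277.7, 120.2] [566.3 132.2  38.5]
hood_center 0.66 [120.1, 332.0] [ 437.3 -118.4   38.5]
grip_l 0.66 [177.9, 85.2] [477.9 146.8  40. ]
grip_l 0.56 [178.3, 154.2] [488.7  88.8  40. ]
```

View pics/c7.png

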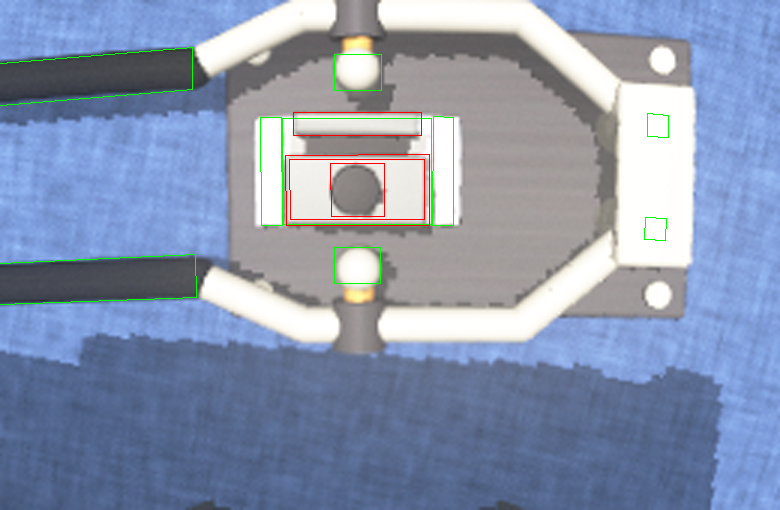

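```bash
python3 plan.py 473.3 116.1 120 11.8 15; python3 -c "
from h import *
print(sensors.state()['qpos'])"
```

```text
9.1833 [582.1  58.7 151.3] [-1.7998e+02 -2.0000e-02  1.0186e+02] [ 0.   1.2 -0.6]
[0.523, -0.631, 0.209, -0, 0, 0.105, 0.455, -0.683, 0.209, -0, 0, 0.105, 0.381, -0.727, 0.209, -0, 0, 0.105, 0.303, -0.762, 0.209, -0, 0, 0.105, 0.221, -0.79, 0.209, -0, 0, 0.105]
[0.137, -0.809, 0.209, -0, 0, 0.105, 0.052, -0.819, 0.209, -0, 0, 0.105, -0.034, -0.819, 0.209, -0, 0, 0.105, -0.119, -0.811, 0.209, -0, 0, 0.105, -0.204, -0.795, 0.209, -0, 0, 0.105]
[-0.286, -0.769, 0.209, -0, 0, 0.105, -0.365, -0.735, 0.209, -0, 0, 0.105, -0.439, -0.693, 0.209, -0, 0, 0.105, -0.509, -0.643, 0.209, -0, 0, 0.105, -0.574, -0.586, 0.209, -0, 0, 0.105]
[ 4.62626297e+00  2.24934018e+01  9.48827609e+01  1.63158912e-02
  6.26483473e+01 -7.24482616e+00]
```

>>> {"api": "step_arm", "payload": {"plan": [0.52,-0.63,0.21,0,0,0.105,0.46,-0.68,0.21,0,0,0.105,0.38,-0.73,0.21,0,0,0.105,0.3,-0.76,0.21,0,0,0.105,0.22,-0.79,0.21,0,0,0.105], "hand": 9.1}}

```text
time_s: 9.6
ee_pos: [545.6, 78.1, 140.7]
ee_rot: [-180.0, 0.0, 71.5]
force: [-0.2, 0.2, -0.7]
gripper_width: 76.3
gripper_force: 0.0
```

>>> {"api": "step_arm", "payload": {"plan": [0.14,-0.81,0.21,0,0,0.105,0.05,-0.82,0.21,0,0,0.105,-0.03,-0.82,0.21,0,0,0.105,-0.12,-0.81,0.21,0,0,0.105,-0.2,-0.8,0.21,0,0,0.105]}}

```text
time_s: 10.02
ee_pos: [509.3, 97.3, 130.3]
ee_rot: [-180.0, 0.0, 41.4]
force: [-0.1, -0.6, 0.4]
gripper_width: 91.1
gripper_force: 0.0
```

>>> {"api": "step_arm", "payload": {"plan": [-0.29,-0.77,0.21,0,0,0.105,-0.37,-0.74,0.21,0,0,0.105,-0.44,-0.69,0.21,0,0,0.105,-0.51,-0.64,0.21,0,0,0.105,-0.57,-0.59,0.21,0,0,0.105]}}

```text
time_s: 10.43
ee_pos: [473.0, 116.5, 119.8]
ee_rot: [-180.0, 0.0, 11.3]
force: [-0.4, -0.6, -0.0]
gripper_width: 90.7
gripper_force: 0.0
```

>>> {"api": "step_arm", "payload": {"plan": [0,0,0,0,0,0,0,0,0,0,0,0,0,0,0,0,0,0]}}

```text
time_s: 10.68
ee_pos: [474.1, 115.9, 120.2]
ee_rot: [180.0, -0.1, 11.7]
force: [-0.3, -0.2, -0.1]
gripper_width: 91.2
gripper_force: 0.0
```

Run:
```python
from ov import *
f=viewer.grab_frame('wrist');s=sensors.state();print(s['time_s'],s['ee_pos'],s['ee_rot'],s['gripper_width'],s['force'],s['qpos'].round(1) if hasattr(s['qpos'],'round') else s['qpos'])
import pickle;pickle.dump(f,open('f8.pkl','wb'))
for n,z in [('nest',16),('hood_center',38.5),('grip_l',40)]:
  for r in viewer.pinpoint(n,f)[:2]: print(n,r['score'],r['location'],atz(f,r['location'],z,True).round(1))
k=1.4;b=crop(f,0,560,0,420,k)
overlay(b,f,566.2,135.8,2,11.8,SQ+[box(-6,6,20.5,30,52),box(-6,6,-30,-20.5,52)],np.array((0,0)),k)
overlay(b,f,567.3,130.4,16,11.8,HOOD,np.array((0,0)),k,col=(0,0,255))
cv2.imwrite('pics/c8.png',b)
```

```text
10.7333 [474.22408959 115.69383293 120.15157591] [ 1.79990869e+02 -4.89473963e-02  1.16867212e+01] 90.89726048978025 [0.64812746 0.28202153 0.74685196] [ 12.4  16.3 109.9  -0.   53.8  90.7]
hood_center 0.91 [469.7, 229.5] [498.5 -50.9  38.5]
hood_center 0.76 [541.3, 270.2] [ 473.3 -173.1   38.5]
grip_l 0.96 [239.1, 208.7] [476.9 147.5  40. ]
grip_l 0.9 [318.4, 207.9] [489.9  88.7  40. ]
```

View pics/c8.png

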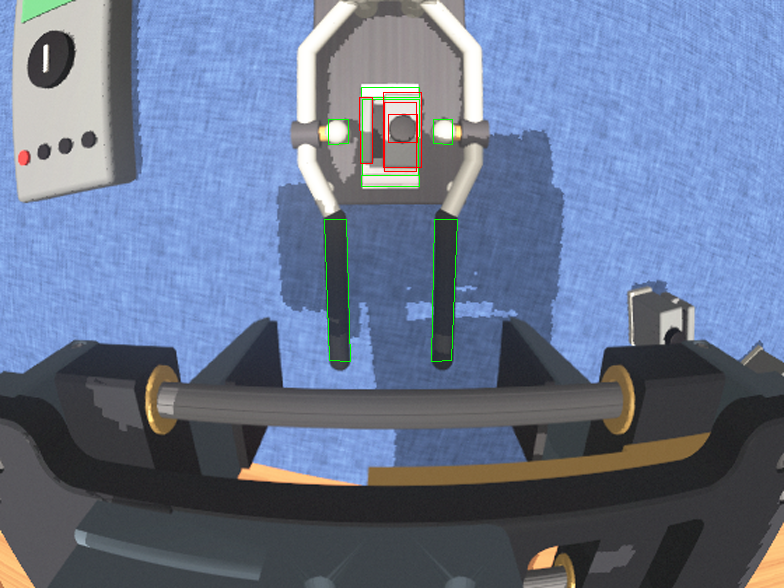

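>>> {"api": "step_arm", "payload": {"plan": [0,0,2,0,0,0,0,0,2,0,0,0,0,0,2,0,0,0,0,0,1.5,0,0,0,0,0,1.0,0,0,0]}}

```text
time_s: 11.3
ee_pos: [473.1, 115.1, 33.4]
ee_rot: [180.0, 0.1, 11.6]
force: [0.2, 0.3, 0.2]
gripper_width: 91.0
gripper_force: 0.0
```

>>> {"api": "step_arm", "payload": {"plan": [0,0,0,0,0,0,0,0,0,0,0,0,0,0,0,0,0,0,0,0,0,0,0,0], "hand": 7.0, "newtons": 24}}

```text
time_s: 11.63
ee_pos: [474.5, 115.6, 35.8]
ee_rot: [180.0, -0.1, 11.6]
force: [1.4, -1.4, -0.2]
gripper_width: 70.6
gripper_force: 0.5
```

>>> {"api": "step_arm", "payload": {"plan": [0,0,0,0,0,0,0,0,0,0,0,0,0,0,0,0,0,0,0,0,0,0,0,0], "hand": 6.0}}

```text
time_s: 11.97
ee_pos: [473.9, 115.5, 35.4]
ee_rot: [180.0, -0.1, 11.6]
force: [-0.5, 0.0, 2.8]
gripper_width: 59.6
gripper_force: 2.2
```

>>> {"api": "step_arm", "payload": {"plan": [0,0,0,0,0,0,0,0,0,0,0,0,0,0,0,0,0,0,0,0,0,0,0,0], "hand": 5.4}}

```text
time_s: 12.3
ee_pos: [473.7, 115.5, 35.0]
ee_rot: [180.0, -0.0, 11.6]
force: [-0.8, -0.2, 3.4]
gripper_width: 53.6
gripper_force: 2.4
```

>>> {"api": "step_arm", "payload": {"plan": [0,0,0,0,0,0,0,0,0,0,0,0], "hand": 5.1}}

```text
time_s: 12.47
ee_pos: [473.7, 115.4, 34.9]
ee_rot: [180.0, 0.0, 11.6]
force: [-0.7, 0.5, 4.2]
gripper_width: 51.2
gripper_force: 2.4
```

>>> {"api": "step_arm", "payload": {"plan": [0,0,0,0,0,0,0,0,0,0,0,0], "hand": 4.9}}

```text
time_s: 12.63
ee_pos: [473.6, 115.4, 34.9]
ee_rot: [180.0, 0.0, 11.6]
force: [-1.0, -0.4, 4.0]
gripper_width: 49.5
gripper_force: 2.5
```

>>> {"api": "step_arm", "payload": {"plan": [0,0,0,0,0,0,0,0,0,0,0,0], "hand": 4.75}}

```text
time_s: 12.8
ee_pos: [473.6, 115.4, 34.9]
ee_rot: [180.0, 0.0, 11.6]
force: [-0.9, -0.4, 3.8]
gripper_width: 47.4
gripper_force: 2.6
```

>>> {"api": "step_arm", "payload": {"plan": [0,0,0,0,0,0,0,0,0,0,0,0], "hand": 4.6}}

```text
time_s: 12.97
ee_pos: [473.5, 115.4, 34.9]
ee_rot: [180.0, 0.0, 11.6]
force: [-1.5, -0.1, 4.7]
gripper_width: 46.1
gripper_force: 2.6
```

>>> {"api": "step_arm", "payload": {"plan": [0,0,0,0,0,0,0,0,0,0,0,0], "hand": 4.5}}

```text
time_s: 13.13
ee_pos: [473.5, 115.4, 34.9]
ee_rot: [180.0, 0.0, 11.6]
force: [-2.5, -1.6, 4.2]
gripper_width: 44.6
gripper_force: 2.7
```

>>> {"api": "step_arm", "payload": {"plan": [0,0,0,0,0,0,0,0,0,0,0,0], "hand": 4.4}}

```text
time_s: 13.3
ee_pos: [473.5, 115.4, 34.9]
ee_rot: [180.0, 0.0, 11.6]
force: [-2.3, -0.3, 3.3]
gripper_width: 44.2
gripper_force: 4.3
```

>>> {"api": "step_arm", "payload": {"plan": [0,0,0,0,0,0,0,0,0,0,0,0], "hand": 4.3}}

```text
time_s: 13.47
ee_pos: [473.5, 115.4, 34.9]
ee_rot: [180.0, 0.0, 11.6]
force: [-2.3, 0.1, 4.1]
gripper_width: 43.2
gripper_force: 7.2
```

>>> {"api": "step_arm", "payload": {"plan": [0,0,0,0,0,0,0,0,0,0,0,0], "hand": 4.2}}

```text
time_s: 13.63
ee_pos: [473.5, 115.5, 34.9]
ee_rot: [180.0, 0.0, 11.6]
force: [-2.3, 0.2, 5.3]
gripper_width: 42.4
gripper_force: 10.2
```

>>> {"api": "step_arm", "payload": {"plan": [0,0,0,0,0,0,0,0,0,0,0,0], "hand": 4.1}}

```text
time_s: 13.8
ee_pos: [473.4, 115.5, 34.9]
ee_rot: [180.0, 0.0, 11.6]
force: [-2.2, -1.0, 5.2]
gripper_width: 40.9
gripper_force: 12.8
```

>>> {"api": "step_arm", "payload": {"plan": [0,0,0,0,0,0,0,0,0,0,0,0], "hand": 4.0}}

```text
time_s: 13.97
ee_pos: [473.4, 115.4, 34.9]
ee_rot: [180.0, 0.0, 11.6]
force: [-3.2, -1.0, 4.9]
gripper_width: 40.3
gripper_force: 14.3
```

>>> {"api": "step_arm", "payload": {"plan": [0,0,0,0,0,0,0,0,0,0,0,0], "hand": 3.95}}

```text
time_s: 14.13
ee_pos: [473.4, 115.4, 34.9]
ee_rot: [180.0, 0.0, 11.6]
force: [-2.9, -0.7, 6.1]
gripper_width: 39.9
gripper_force: 14.5
```

>>> {"api": "step_arm", "payload": {"plan": [0,0,0,0,0,0,0,0,0,0,0,0], "hand": 3.9}}

```text
time_s: 14.3
ee_pos: [473.4, 115.4, 34.9]
ee_rot: [180.0, 0.0, 11.6]
force: [-2.3, -0.3, 6.0]
gripper_width: 39.5
gripper_force: 14.1
```

>>> {"api": "step_arm", "payload": {"plan": [0,0,0,0,0,0,0,0,0,0,0,0], "hand": 3.85}}

```text
time_s: 14.47
ee_pos: [473.4, 115.4, 34.9]
ee_rot: [180.0, 0.0, 11.6]
force: [-3.0, -0.9, 5.9]
gripper_width: 38.8
gripper_force: 13.2
```

>>> {"api": "step_arm", "payload": {"plan": [0,0,0,0,0,0,0,0,0,0,0,0], "hand": 3.8}}

```text
time_s: 14.63
ee_pos: [473.4, 115.4, 34.9]
ee_rot: [180.0, 0.0, 11.6]
force: [-2.3, -1.7, 4.9]
gripper_width: 38.1
gripper_force: 11.4
```

>>> {"api": "step_arm", "payload": {"plan": [0,0,0,0,0,0,0,0,0,0,0,0], "hand": 3.75}}

```text
time_s: 14.8
ee_pos: [473.4, 115.4, 34.9]
ee_rot: [180.0, 0.0, 11.6]
force: [-3.0, -1.2, 4.7]
gripper_width: 37.9
gripper_force: 8.3
```

>>> {"api": "step_arm", "payload": {"plan": [0,0,0,0,0,0,0,0,0,0,0,0], "hand": 3.7}}

```text
time_s: 14.97
ee_pos: [473.5, 115.4, 34.8]
ee_rot: [180.0, 0.0, 11.6]
force: [-2.6, -0.0, 3.9]
gripper_width: 36.9
gripper_force: 3.0
```

>>> {"api": "step_arm", "payload": {"plan": [0,0,0,0,0,0,0,0,0,0,0,0], "hand": 3.65, "newtons": 10}}

```text
time_s: 15.13
ee_pos: [473.4, 115.4, 34.8]
ee_rot: [180.0, 0.0, 11.6]
force: [-1.9, -1.3, 3.8]
gripper_width: 36.4
gripper_force: 3.0
```

>>> {"api": "step_arm", "payload": {"plan": [0,0,0,0,0,0,0,0,0,0,0,0], "hand": 3.6, "newtons": 6}}

```text
time_s: 15.3
ee_pos: [473.4, 115.4, 34.8]
ee_rot: [180.0, 0.0, 11.6]
force: [-3.5, -1.0, 2.5]
gripper_width: 36.0
gripper_force: 3.1
```

>>> {"api": "step_arm", "payload": {"plan": [0,0,0,0,0,0,0,0,0,0,0,0,0,0,0,0,0,0,0,0,0,0,0,0,0,0,0,0,0,0], "hand": 5.5}}

```text
time_s: 15.72
ee_pos: [473.9, 115.5, 34.9]
ee_rot: [180.0, -0.0, 11.6]
force: [-1.9, -0.2, 1.0]
gripper_width: 54.5
gripper_force: 2.4
```

>>> {"api": "step_arm", "payload": {"plan": [0,0,0,0,0,0,0,0,0,0,0,0,0,0,0,0,0,0,0,0,0,0,0,0,0,0,0,0,0,0], "hand": 9.1}}

```text
time_s: 16.13
ee_pos: [473.9, 115.5, 34.9]
ee_rot: [180.0, -0.0, 11.6]
force: [-0.7, -0.0, 0.4]
gripper_width: 85.7
gripper_force: 0.0
```

>>> {"api": "step_arm", "payload": {"plan": [0,0,-1,0,0,0,0,0,-2,0,0,0,0,0,-2,0,0,0,0,0,-2,0,0,0,0,0,-2,0,0,0]}}

```text
time_s: 16.55
ee_pos: [473.5, 115.4, 125.8]
ee_rot: [180.0, 0.0, 11.6]
force: [0.2, 0.6, 0.2]
gripper_width: 91.3
gripper_force: 0.0
```

>>> {"api": "step_arm", "payload": {"plan": [0,0,-2,0,0,0,0,0,0,0,0,0,0,0,0,0,0,0,0,0,0,0,0,0]}}

```text
time_s: 16.88
ee_pos: [473.0, 115.3, 144.2]
ee_rot: [180.0, 0.1, 11.6]
force: [1.2, 0.4, 0.3]
gripper_width: 90.9
gripper_force: 0.0
```

Run:
```python
from ov import *
f=viewer.grab_frame('wrist');s=sensors.state();print(s['time_s'],s['ee_pos'],s['gripper_width'],s['force'])
for n,z in [('hood_center',38.5),('grip_l',40)]:
  for r in viewer.pinpoint(n,f)[:3]: print(n,r['score'],r['location'],atz(f,r['location'],z,True).round(1))
c0=np.array((200,40));k=4
b=crop(f,200,370,40,180,k)
overlay(b,f,566.2,135.8,2,11.8,SQ+[box(-6,6,20.5,30,52),box(-6,6,-30,-20.5,52)],c0,k)
H=HOOD.copy();H[2]=box(-16,16,9,15,44)
overlay(b,f,567.3,130.4,16,11.8,H,c0,k,col=(0,0,255))
cv2.imwrite('pics/c9.png',b)
```

```text
16.9333 [472.79644278 115.25111871 143.80339468] 90.58522007842268 [ 0.31343504 -0.03475822 -0.02934808]
hood_center 0.83 [455.7, 220.5] [497.2 -49.9  38.5]
hood_center 0.83 [533.9, 257.2] [ 477.4 -180.3   38.5]
hood_center 0.68 [281.4, 94.2] [567.6 132.9  38.5]
grip_l 0.83 [312.9, 200.2] [488.2  89.8  40. ]
grip_l 0.57 [246.4, 199.3] [477.8 144.   40. ]
```

View pics/c9.png

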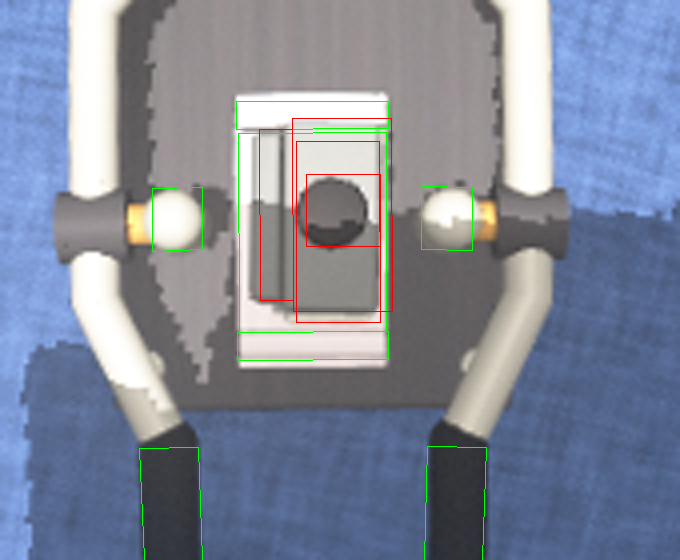

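The cover now lies flush against the fixed half at (268,215) in the crop, with no dark gap. The handles and both noses are back at their open positions, and the hood stands in the nest with the arm clear.

```bash
python3 -c "
from workcell import env
print(env.job_done())"
```

```text
the job is handed in; nothing more can be done
None
```

I stood the hood in the nest and released it, then squeezed the handles until the cover gave and clicked home. I eased off at once, let the handles spring open, left the closed hood standing, and handed the job in at about 17 s; no verdict was returned.

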